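# Open the child-safe dishwasher-tablet box

## Task

Open the dishwasher-tablet box: press the long steel spring bar along its front down at its uncovered right-hand end, hold it down so that its pin sinks out of the lid's way, and push the lid to the left over the pin until it is fully open. Then take the hand away so that the bar springs right up again and its pin locks the lid open. Only press and push, without gripping or lifting anything, and leave the egg cup, the salt shaker and the kitchen timer where they stand.

Things in the scene. Friction and masses are not known exactly. Their poses are not given: they have to be found in the camera images.
- box: Grey box, fixed, 166 (x) x 314 (y) mm. Origin: mid-length, on the worktop; x away from the robot, y to the left (the lid's opening way), z up. All mm below are in this frame. Compartment: x -40..70, y -80..159, 58 high; back rail x 70..76, 82 high. In front, x -90..-42, the bar lies over a ledge 24 high, open at front and right; right of y = -80 there is only ledge and bar.
- lid (a joint): Lid position (m): 0 shut, grows as it slides along box +y, 0.112 fully open at its left stop. Starts at 0 to 0.006; the standing pin blocks it at 0.010. About 2 N of friction, stays where left, cannot be lifted off. From about 0.105 on, a slot in the lid (18 mm along y, 26 across) is over the pin: the released bar rises through it and locks the lid.
- catch (a joint): How far the spring bar is pressed down (m): 0 up, 0.014 bottom stop. Bar and pin are one piece and go straight down, untilted, wherever the bar is pressed. From 0.009 on the pin is clear below the lid. Spring: about 3 N at the top, 8 N at the bottom. Once under the lid the pin is kept down (near 0.009) by it until the slot comes.
- lid_push (a point): On the lid, moves with it: the face to push, centre of its flat upright right-hand end over the bar, 68 mm high; lid shut: x -66, y -80. The face looks along box -y, is 60 to 76 mm above the worktop, as wide as the lid. Lid: white plate, x -90..69, 120 long (y), 16 thick, covering compartment and bar, too big to pinch.
- catch_press (a point): On the flat top of the steel bar, moves with it: x -66, y -110, 30 mm right of the shut lid's end; 56 mm above the worktop when up, 42 when fully down. Bar: x -86..-46, y -150..70, 10 thick. It runs on leftward 4 mm below the lid, so a fingertip can keep it pressed while pushing the lid's end all the way along box +y.
- catch_pin (a point): Centre of the top of the upright pin on the bar, 10 mm diameter, x -56, y 55; its top is 69 mm above the worktop with the bar up (13 mm above the bar), so that it blocks the lid's left edge.
- egg_cup: Small turned wooden egg cup, 45 mm across, 56 mm high, loose, standing to the right of the compartment and behind the bar's free end. Origin: centre of its underside.
- salt_shaker: Salt shaker, 44 mm across, 90 mm high, loose, behind the box. Origin: centre of its underside.
- timer: Round kitchen timer, 70 mm across, 56 mm high, loose, behind the box. Origin: centre of its underside.

How it is judged:
By the outcome, as a careful person would: the job done as asked, in the order asked, and still so for the second after the job is handed in, with the robot touching nothing.
It also fails if it takes over 38 s, if anything falls off the work surface, if the arm or the gripper's body presses on something with over 40 N, if the wrist force passes 120 N, or if a joint passes its speed limit or range.

## Robot

A 6-joint arm with a two-finger parallel gripper is mounted at the origin on a cart in front of the work surface, level with it; the furniture and walls round the work are solid. World frame = base frame: x ahead of the robot, y to its left, z up, the work surface at z = 0. Lengths are in m, angles in degrees, forces in N, time in s.
With the tool pointing down it reaches from about 0.375 to 0.9 m from the base axis. Payload 3.1 kg.
Tool frame: the origin (TCP) lies at the very end of the fingers, on their centre line; the grasp point (between the pads) lies 19 mm behind it; z points along the fingers, y is the line along which they close (so a half turn about z gives the same grasp; the last joint's range is limited). The gripper opens to 87 mm and grips with 3 to 60 N. Pads are 19 mm wide; open, the fingers measure 117 mm over their backs; the gripper's body (75 mm by 190 mm) begins 51 mm behind the grasp point.
Start: joints at [-85.17, 30.224, 82.088, -0, 67.689, -10.227], TCP at [0.162, -0.604, 0.223] pointing down, gripper open.
Joint ranges: [-176.69, 176.69], [-43.24, 126.21], [12.49, 139.97], [-82, 262], [0, 151.66], [-163.58, 163.58]. Speed limits (degrees/s): [159.86, 159.86, 180, 180, 180, 180].

## Interface

Orientations are given as a 3x3 rotation matrix whose columns are the frame's x, y, z axes.
In Python, from rig import * gives the robot as it stands.
- The arm moves only by the tool jog_arm, never from a script. Its arguments are lists of equal length, an entry for each row: "delta_pos": the shift along the world's x, y, z in cm, a list of three; "turn": the turn about the world's z in degrees; "grip": the closure, from 0 (fully open) to 1 (shut). In form: {"delta_pos": [[x, y, z], ...], "turn": [turn, ...], "grip": [grip, ...]}. A call has 1 to 12 rows; each row is the pose to reach, as a shift and turn from the pose commanded when the call began; what a row does not reach only later rows make up. A row lasts 1/8 s, in which the tool goes at most 62.5 mm and 10.7 degrees, less where a joint would pass 70% of its speed; a pose out of reach is approached as far as the arm can. A call with a gripper value outside its range is refused whole. The fingers move at their own pace and stop on an object; the grip force is fixed at half the most. Time passes only in rows, so rows that repeat a pose let the fingers close. It gives the time, the measured TCP pose, the force, the opening and the grip force at its end, in the units of the state.
- read_state(): the state, without advancing time (a new reading comes with each control period).
- capture(name): name is "scene" or "top" or "wrist"; returns a dict with "color" (400x640x3 uint8, blue, green, red), "fovy" (degrees; the focal length in pixels is half the picture's height over the tangent of half this angle, whatever the lens; pixels are square), "cx", "cy" (the principal point, pixels), "k1" (the pictures are not rectified: a ray, as slopes to the right and down, at radius r is drawn at 1 + k1 r^2 times it, then the intrinsics apply), "camera_from_world" (4x4, takes a point from world to camera coordinates). Camera axes: x right, y up, looking along -z (the intrinsics and any distortion apply to the point x, -y, -z); pixel columns grow to the right and rows downward; lengths in m; the calibration is good to about 2 mm. A picture is of the moment at which its call begins. There is no depth.
- hand_in(): hands the job in; it is judged then, once.
The state is a dict: "time_s": time; "joint_positions": joint angles; "qvel": joint speeds; "tau": joint torques, N m; "position": TCP position; "tcp_rot": TCP orientation; "force": force on the tool from outside, world axes, zero at the start; "moment": the same for the moment, N m; "opening": opening from 0.0 (shut) to 1.0 (fully open); "grasp_force": force on a finger pad.
Only numpy, scipy, OpenCV 4.12 (cv2) and the standard library are available. Lean on these libraries where they do the work, as an engineer would, in place of code of your own. Each camera call takes 0.05 s, during which the arm holds its last target. There are 200 camera calls.

## Working session

There is one attempt and no reset: what is moved stays moved. The work goes in short steps, Python scripts to look and compute and a tool call to move; the robot and the scene stay as the last step left them, time stands still between calls to the robot, and variables do not carry over. Pictures are saved under pics/ and viewed, at most 10 in all, crops included, and the job is handed in when it is done.

Besides the shell and the picture viewer there is one more tool, called as a command line: name --pt "numbers of a row" for each row, then --argument value for the rest. jog_arm: Moves the arm, as the interface text tells. Its arguments: {"type":"object","properties":{"delta_pos":{"type":"array"},"turn":{"type":"array"},"grip":{"type":"array"}},"required":["delta_pos","turn","grip"]}

```bash
mkdir -p pics
cat > h.py <<'E'
from rig import *
import numpy as np, cv2
def ray(c,u,v):
    f=200/np.tan(np.radians(c["fovy"]/2)); d=np.array([(u-c["cx"])/f,(v-c["cy"])/f]); s=d.copy()
    for _ in range(20): s=d/(1+c["k1"]*(s@s))
    T=np.array(c["camera_from_world"]); R=T[:3,:3]
    return -R.T@T[:3,3], R.T@np.array([s[0],-s[1],-1])
def onz(c,u,v,z):
    o,d=ray(c,u,v); return o+d*(z-o[2])/d[2]
def proj(c,p):
    T=np.array(c["camera_from_world"]); q=T[:3,:3]@np.array(p)+T[:3,3]; s=np.array([q[0],-q[1]])/-q[2]
    f=200/np.tan(np.radians(c["fovy"]/2)); return s*(1+c["k1"]*(s@s))*f+[c["cx"],c["cy"]]
E
python3 - <<'E'
from h import *
for n in ("scene","top"):
    c=capture(n); cv2.imwrite(f"pics/{n}0.png",c["color"]); print(n,c["fovy"],c["k1"],np.round(c["camera_from_world"],3).tolist())
s=read_state(); print(s["time_s"],s["position"],np.round(s["tcp_rot"],3).tolist(),s["force"],s["opening"])
E
```

```text
scene 53.09603837421073 -0.04836168240786147 [[0.911, -0.411, -0.018, -0.551], [0.172, 0.339, 0.925, -0.197], [-0.374, -0.846, 0.38, -0.721], [0.0, 0.0, 0.0, 1.0]]
top 49.393862070521955 -0.055935436802891265 [[0.014, -1.0, 0.017, 0.002], [0.992, 0.016, 0.126, -0.61], [-0.127, 0.015, 0.992, -0.865], [0.0, 0.0, 0.0, 1.0]]
0.1 [ 0.16233022 -0.60288309  0.22170113] [[0.966, 0.26, -0.0], [0.26, -0.966, 0.002], [0.0, -0.002, -1.0]] [ 0.24163021 -0.10552278 -0.79443181] 1.0008022424598988
```

View pics/top0.png

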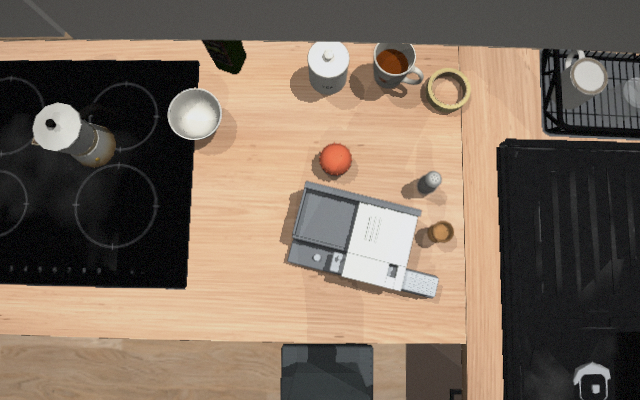

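View pics/scene0.png

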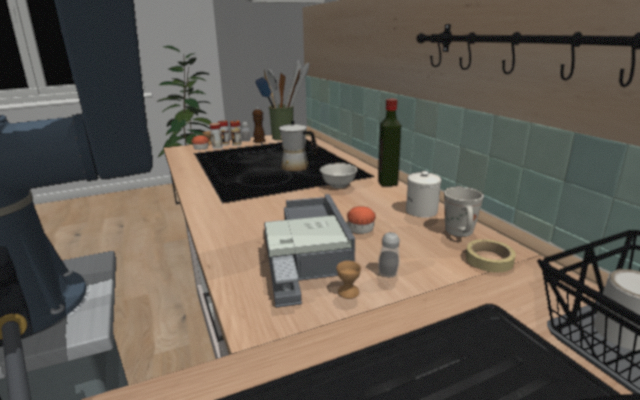

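The top view shows the box around pixels (288..438, 183..298), with the bar's free end near (420,284), the egg cup at (441,231), the shaker at (430,182) and the timer at (336,159). I'll zoom in on it.

Run:
```python
import cv2
a=cv2.imread("pics/top0.png")[175:305,280:460]; cv2.imwrite("pics/crop0.png",cv2.resize(a,None,fx=4.4,fy=4.4,interpolation=cv2.INTER_CUBIC))
```

```text
(no output)
```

View pics/crop0.png

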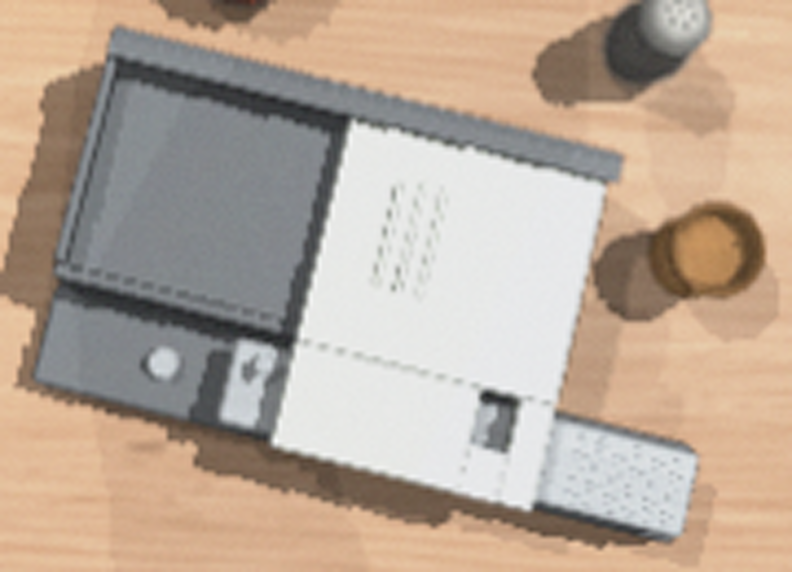

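The lid's white top has crop corners (352,118), (607,183), (533,510) and (272,446). The bar end is at (697,452), the rail's back edge runs (118,28)–(622,160), and the egg cup rim is centred near (708,248).

Run:
```python
from h import *
c=capture("top"); k=4.4
P=lambda u,v,z: onz(c,280+(u+.5)/k-.5,175+(v+.5)/k-.5,z)
L=[P(*p,.076) for p in [(352,118),(607,183),(533,510),(272,446)]]
M=np.array([[.069,.04],[.069,-.08],[-.09,-.08],[-.09,.04]])
L=np.array(L)[:,:2]; print(np.round(L,4).tolist(),[np.linalg.norm(L[i]-L[(i+1)%4]).round(4) for i in range(4)])
a,b=M-M.mean(0),L-L.mean(0)
th=np.arctan2((a[:,0]*b[:,1]-a[:,1]*b[:,0]).sum(),(a*b).sum())
R=np.array([[np.cos(th),-np.sin(th)],[np.sin(th),np.cos(th)]]); o=L.mean(0)-R@M.mean(0)
print("yaw",np.degrees(th),"origin(lid q=0)",o)
for n,p in dict(railL=(113,28,.082),railR=(622,155,.082),barfar=(697,452,.056),pintop=(163,364,.069),egg=(708,248,.056),leftnear=(36,378,.024)).items():
    w=P(*p)[:2]; print(n,w.round(4),"box",(R.T@(w-o)).round(4))
for n,p in dict(push=(-.066,-.08),press=(-.066,-.11)).items(): print(n,o+R@p)
print("boxy",R[:,1])
```

```text
[[0.6135, -0.0489], [0.5856, -0.1651], [0.4389, -0.1306], [0.4658, -0.0141]] [np.float64(0.1195), np.float64(0.1507), np.float64(0.1195), np.float64(0.1518)]
yaw -13.247273720431107 origin(lid q=0) [ 0.54075929 -0.07261746]
railL [0.652  0.0601] box [0.0779 0.1547]
railR [ 0.5978 -0.1708] box [ 0.078  -0.0825]
barfar [ 0.4645 -0.2099] box [-0.0428 -0.1511]
pintop [0.5014 0.035 ] box [-0.063   0.0958]
egg [ 0.5581 -0.2164] box [ 0.0498 -0.136 ]
leftnear [0.4942 0.0954] box [-0.0838  0.1529]
push [ 0.45818322 -0.13536451]
press [ 0.45130859 -0.16456621]
boxy [0.22915407 0.97339016]
```

jog_arm --pt "1.5 2 0" --pt "4 6 -0.5" --pt "7 10 -1" --pt "10 15 -2" --pt "13 19.5 -3" --pt "16 24 -4" --pt "19 28.5 -5" --pt "22 33 -6" --pt "25 37.5 -7" --pt "27.5 41 -8" --pt "29.1 43.5 -8.5" --pt "29.1 43.5 -9" --turn '[-1,-4,-7,-10,-13,-16,-19,-22,-25,-27,-28.3,-28.3]' --grip '[1,1,1,1,1,1,1,1,1,1,1,1]'

```text
time_s: 1.65
position: [0.454, -0.1668, 0.1322]
tcp_rot: [[0.974, -0.225, -0.0], [-0.225, -0.974, 0.0], [-0.0, -0.0, -1.0]]
force: [0.0, 0.2, -0.4]
opening: 0.001
grasp_force: 0.0
```

Run:
```python
from h import *
s=read_state(); print(s["time_s"],s["position"],np.round(s["tcp_rot"],3).tolist(),s["force"],s["opening"])
c=capture("top"); a=c["color"][175:305,280:460]; b=capture("wrist")["color"]
cv2.imwrite("pics/p1.png",np.hstack([cv2.resize(a,(400,289)),cv2.resize(b,(400,289))]))
```

```text
1.65 [ 0.45397745 -0.1668278   0.13217714] [[0.974, -0.225, -0.0], [-0.225, -0.974, 0.0], [-0.0, -0.0, -1.0]] [ 0.01391821  0.19482603 -0.4026733 ] 0.0012981593587974125
```

View pics/p1.png

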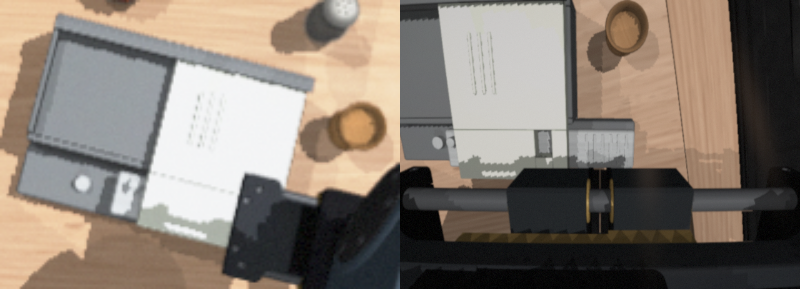

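The top view shows the hand over the bar, with nothing disturbed. In the wrist view the lid's right edge is at panel x≈573 and the bar's far right corner is at (634,120). I'll cross-check the geometry with the wrist camera.

Run:
```python
from h import *
c=capture("wrist"); o=np.array([.543,-.0762]); t=np.radians(-13.25); R=np.array([[np.cos(t),-np.sin(t)],[np.sin(t),np.cos(t)]])
for n,u,v,z in (("lidR far",572,4,.076),("lidR at hinge line",567,129,.076),("bar far right",634,130,.056),("egg",627,22,.056)):
    w=onz(c,(u-400)*1.6,v*1.384,z)[:2]; print(n,w.round(4),(R.T@(w-o)).round(4))
s=read_state(); print("tcp box",R.T@(s["position"][:2]-o), "tcp px",proj(c,s["position"]), "below px",proj(c,[*s["position"][:2],.056]))
```

```text
lidR far [ 0.5837 -0.1716] [ 0.0615 -0.0836]
lidR at hinge line [ 0.4866 -0.1406] [-0.0402 -0.0756]
bar far right [ 0.4653 -0.2099] [-0.045  -0.1479]
egg [ 0.5625 -0.2215] [ 0.0523 -0.137 ]
tcp box [-0.06638253 -0.11093571] tcp px [322.63905862 251.1645936 ] below px [321.77970698 209.0660918 ]
```

jog_arm --pt "0 0 -2.5" --pt "0 0 -5" --pt "0 0 -7" --pt "0 0 -7.6" --pt "0 0 -8" --pt "0 0 -8.4" --pt "0 0 -8.7" --pt "0 0 -8.9" --pt "0 0 -8.9" --pt "0 0 -8.9" --turn '[0,0,0,0,0,0,0,0,0,0]' --grip '[1,1,1,1,1,1,1,1,1,1]'

```text
time_s: 3.05
position: [0.4532, -0.1691, 0.0445]
tcp_rot: [[0.974, -0.228, 0.0], [-0.228, -0.974, -0.001], [0.001, 0.001, -1.0]]
force: [-3.8, -2.4, 6.9]
opening: 0.01
grasp_force: 3.5
```

jog_arm --pt "0.23 0.97 -0.1" --pt "0.4 1.7 -0.1" --pt "0.55 2.4 -0.1" --pt "0.8 3.4 -0.1" --pt "1.05 4.4 -0.1" --pt "1.25 5.4 -0.1" --pt "1.5 6.4 -0.1" --pt "1.75 7.4 -0.1" --pt "2.0 8.4 -0.1" --pt "2.2 9.4 -0.1" --pt "2.5 10.5 -0.1" --pt "2.5 10.5 -0.1" --turn '[0,0,0,0,0,0,0,0,0,0,0,0]' --grip '[1,1,1,1,1,1,1,1,1,1,1,1]'

```text
time_s: 4.55
position: [0.4809, -0.0641, 0.0441]
tcp_rot: [[0.974, -0.228, 0.006], [-0.228, -0.974, -0.002], [0.006, 0.001, -1.0]]
force: [-0.2, -0.0, 7.0]
opening: 0.004
grasp_force: 3.6
```

Run:
```python
from h import *
c=capture("top"); a=c["color"][160:305,260:460]
cv2.imwrite("pics/p2.png",cv2.resize(a,None,fx=4,fy=4))
```

```text
(no output)
```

View pics/p2.png

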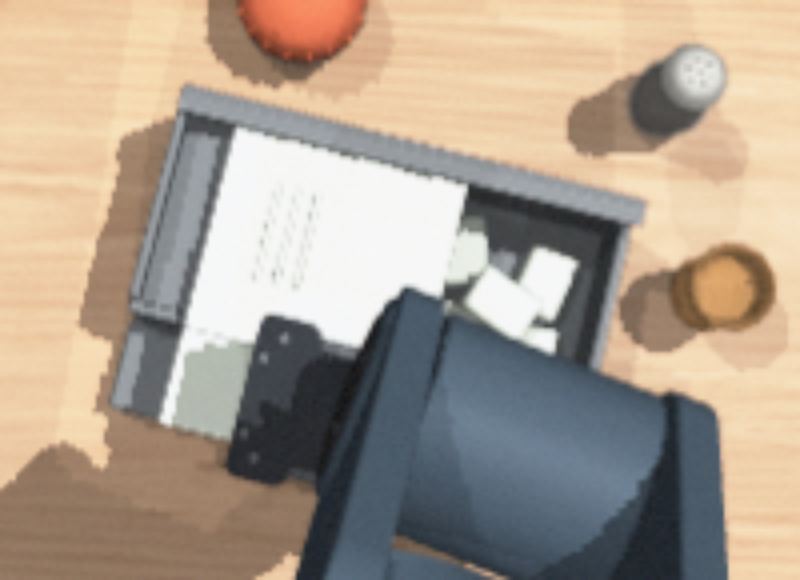

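The lid has slid over the pin, and its far left corner is now at (235,127) in the crop. About 20 mm remains.

jog_arm --pt "0.1 0.5 0" --pt "0.2 1.0 0" --pt "0.3 1.4 0" --pt "0.4 1.7 0" --pt "0.4 1.9 0" --pt "0.4 1.9 0" --turn '[0,0,0,0,0,0]' --grip '[1,1,1,1,1,1]'

```text
time_s: 5.35
position: [0.4852, -0.0462, 0.0441]
tcp_rot: [[0.974, -0.228, 0.007], [-0.228, -0.974, -0.003], [0.007, 0.002, -1.0]]
force: [-0.1, -5.3, 7.3]
opening: 0.005
grasp_force: 4.2
```

jog_arm --pt "0.05 0.2 0" --pt "0.05 0.3 0" --pt "0.05 0.3 0" --turn '[0,0,0]' --grip '[1,1,1]'

```text
time_s: 5.72
position: [0.4858, -0.0434, 0.0441]
tcp_rot: [[0.974, -0.228, 0.007], [-0.228, -0.974, -0.003], [0.007, 0.002, -1.0]]
force: [-1.0, -5.8, 7.4]
opening: 0.006
grasp_force: 4.3
```

jog_arm --pt "0.05 0.2 0" --pt "0.1 0.4 0" --pt "0.1 0.4 0" --turn '[0,0,0]' --grip '[1,1,1]'

```text
time_s: 6.1
position: [0.4865, -0.0407, 0.0441]
tcp_rot: [[0.974, -0.227, 0.006], [-0.227, -0.974, -0.005], [0.007, 0.004, -1.0]]
force: [-2.6, -13.1, 7.7]
opening: 0.007
grasp_force: 9.2
```

The force jump means the lid is at its stop. I'll back off a little and then lift away.

jog_arm --pt "-0.1 -0.4 0" --pt "-0.2 -0.9 0" --pt "-0.2 -0.9 0.3" --pt "-0.2 -0.9 1" --pt "-0.2 -0.9 2" --pt "-0.2 -0.9 4" --pt "-0.2 -0.9 8" --pt "-0.2 -3 12" --pt "-0.2 -8 14" --pt "-0.2 -14 14" --pt "-0.2 -20 14" --pt "-0.2 -20 14" --turn '[0,0,0,0,0,0,0,0,0,0,0,0]' --grip '[1,1,1,1,1,1,1,1,1,1,1,1]'

```text
time_s: 7.6
position: [0.4823, -0.2422, 0.1831]
tcp_rot: [[0.972, -0.234, 0.002], [-0.234, -0.972, -0.003], [0.003, 0.002, -1.0]]
force: [-0.1, 0.7, 0.2]
opening: 0.005
grasp_force: 0.0
```

Run:
```python
from h import *
c=capture("top"); a=c["color"][160:305,260:460]
cv2.imwrite("pics/p3.png",cv2.resize(a,None,fx=4,fy=4,interpolation=cv2.INTER_CUBIC))
```

```text
(no output)
```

View pics/p3.png

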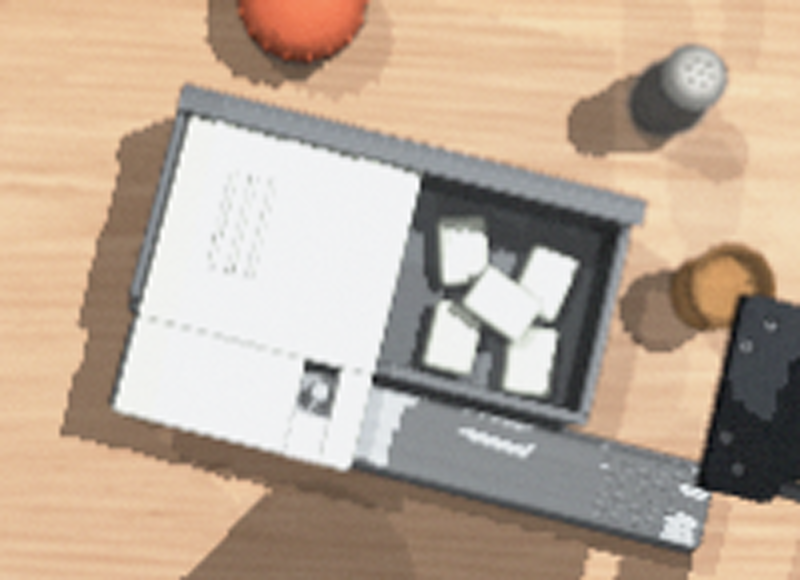

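The lid is at the left end, with the pin visible in its slot at (318,390). I'll check in the scene view that the bar is back up, against the first picture.

Run:
```python
from h import *
c=capture("scene"); f=lambda a: cv2.resize(a[190:320,245:375],(400,400),interpolation=cv2.INTER_CUBIC)
cv2.imwrite("pics/p4.png",np.hstack([f(cv2.imread("pics/scene0.png")),f(c["color"])]))
```

```text
(no output)
```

View pics/p4.png

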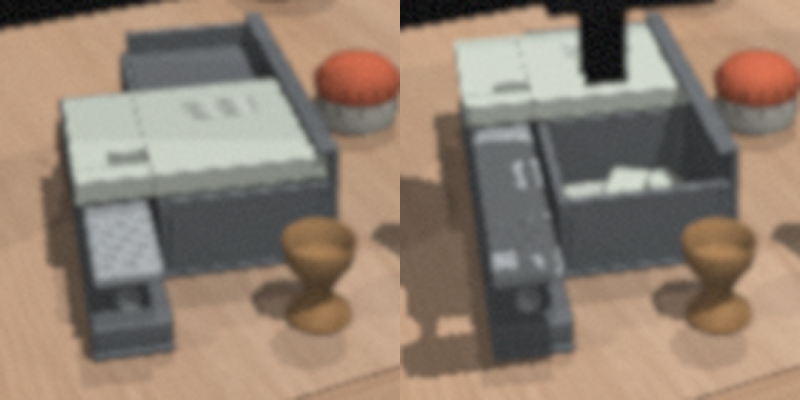

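The bar's end sits at the same height as at the start (row ≈278 in both panels) with the spring visible beneath it. The lid is fully open, and the egg cup and timer are unmoved.

```bash
python3 -c "
from rig import *
print(hand_in())"
```

```text
the job is handed in; nothing more can be done
None
```

The lid is pushed fully open to its left stop, the bar has sprung back up with its pin in the lid's slot, the egg cup, shaker and timer stand where they were, and the job was handed in at about 8 s; no verdict came back.

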